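# Load a brass coupon under a spring clip

### The job

Without picking anything up, press the spring clip's long thumb plate down with one fingertip to raise its nose, and while holding it down push the brass coupon along its lane with the other fingertip, under the nose and fully home against the stop. Only then let the clip go, so that its nose clamps the coupon, and move clear; leave everything else on the bench alone.

Things in the scene. Friction and masses are not known exactly. Their poses are not given: they have to be found in the camera images.
- fixture: Bench fixture fixed to the table: dark steel base 185 x 140 x 8 mm with a raised bed along its -y side. Origin on the table below the clip's pivot; x runs along the bed's lane towards the stop, z up. In this frame (mm): base x -130 to 56, y -72 to 68; bed top z 20, x -125 to 45. The clip's barrel (radius 4.5) lies along x at y 0, z 30, between two ears 14 wide, tops z 36, at x -114 and 34.
- lane_end (a point): Point on the bed's top (height 20 mm), on the lane's centre line, at the face of the stop; fixture x 40, y -36, z 20; axes as the fixture. The lane, 48 mm wide, runs back from here 165 mm between two aluminium rails 4 mm thick, 5 mm high above the bed; the stop is 6 mm high; the rear end is open.
- coupon: Flat brass coupon 60 (x) x 44 (y) x 8 (z) mm, 0.12 to 0.24 kg, lying in the lane short of the clip's nose, long side along the lane. Origin at the centre of its underside. Home, against the stop, its origin is 30 mm before lane_end (fixture x 10, y -36, z 20).
- clip (a joint): Spring clip, a steel rocker about the barrel, in rad. 0 at rest, nose 2 mm above the bed; grows as the thumb plate is pressed down and the nose rises; stops at 0.42. At 0.30 the thumb plate is level and the nose 13 mm above the bed. The nose rests on the 8 mm coupon at 0.17. Pressing 36 mm from the axis takes about 2 N to start, 4.5 N at 0.30; it springs back when let go.
- nose (a point): Underside of the clip's nose, at its middle. The nose is 14 mm long along the lane (fixture x 8 to 22), 8 mm wide, over the lane's centre line (y -36). Lowered, it blocks the coupon.
- thumb_plate (a point): Centre of the top face of the clip's thumb plate, a flat steel plate 102 mm (fixture x -108 to -6) by 44 mm (y 14 to 58 when level), across the barrel from the lane. At rest it slopes up away from the barrel at 0.30 rad (outer edge about z 40 mm). Level, its top is at fixture z 23, 3 mm above the bed, so a second fingertip at the same height stands behind the coupon in the lane.
- pen: Bystander, leave it alone: slim fountain pen lying along the fixture's x, 135 x 12 x 12 mm. Origin at the centre of its underside.
- nib_jar: Bystander, leave it alone: small closed glass jar with steel cap, 42 mm across, 45 mm tall. Origin at the centre of its underside.
- wax_case: Bystander, leave it alone: yellow plastic case, 37 x 37 x 49 mm. Origin at the centre of its underside.
- disc: Bystander, leave it alone: loose round brass disc, 38 mm across, 10 mm thick. Origin at the centre of its underside.
- ink_bottle: Bystander, leave it alone: amber bottle, 36 mm across, 80 mm tall. Origin at the centre of its underside.
- blower: Bystander, leave it alone: grey rubber blower bulb, 62 mm across, 115 mm tall. Origin at the centre of its underside.
- loupe: Bystander, leave it alone: black eye loupe, 38 mm across, 40 mm tall. Origin at the centre of its underside.
- driver: Bystander, leave it alone: screwdriver lying flat, about 160 mm long.

How it is judged:
By the outcome, as a careful person would: the job done as asked, in the order asked, and still so for the second after the job is handed in, with the robot touching nothing.
It also fails if it takes over 35 s, if anything falls off the work surface, if the arm or the gripper's body presses on something with over 40 N, if the wrist force passes 120 N, or if a joint passes its speed limit or range.

### The arm

A 7-joint arm with a two-finger parallel gripper is mounted at the origin on the work surface. World frame = base frame: x ahead of the robot, y to its left, z up, the work surface at z = 0. Lengths are in m, angles in rad, forces in N, time in s.
With the tool pointing down it reaches from about 0.425 to 0.95 m from the base axis. Payload 4.7 kg.
Tool frame: the origin (TCP) lies on the centre line of the jaws, within the pads' length; the fingertips stand 14 mm ahead of it and the grasp point (between the pads) lies 5 mm behind it; z points along the fingers, y is the line along which they close (so a half turn about z gives the same grasp; the last joint's range is limited). The gripper opens to 87 mm and grips with 3 to 60 N. Pads are 19 mm wide; open, the fingers measure 117 mm over their backs; the gripper's body (75 mm by 190 mm) begins 51 mm behind the grasp point.
Start: joints at [-1.265, 0.469, -0.049, 1.532, 0.024, 1.141, -0.082], TCP at [0.222, 0.638, 0.237] pointing down, gripper open.
Joint ranges: [-2.59, 2.59], [-0.33, 1.99], [-1.39, 1.29], [0.1, 2.45], [-1.04, 4.18], [0.21, 1.99], [-2.66, 2.66]. Speed limits (rad/s): [2.57, 2.57, 3.14, 3.14, 3.14, 3.14, 3.14].

### API

Orientations are given as a unit quaternion [w, x, y, z].
In Python, from plant import readout, eyes, order gives the robot as it stands. The module is installed in compiled form; this text tells all that it offers.
- The arm moves only by the tool play_rows, never from a script. Its argument "plan" is text: rows parted by semicolons, each of 7 numbers parted by spaces: the shift along the tool's x, y, z in units of 40 mm (1.0 is 40 mm), then the turn, a rotation vector about the tool's x, y, z in units of 6 degrees (1.0 is 6 degrees), then the closure in counts, from 0 (fully open) to 255 (shut). A call has 1 to 12 rows; each row shifts and turns the commanded pose from where the row before left it, along the tool's axes as they then stand; what a row does not reach is not made up. A row lasts 1/10 s, in which the tool goes at most 50 mm and 8.59 degrees, less where a joint would pass 70% of its speed; a pose out of reach is approached as far as the arm can. A call is refused whole if a number of a shift passes 1 or a number of a turn 1, either way. A call with a gripper value outside its range is refused whole. The fingers move at their own pace and stop on an object; "squeeze" is the grip in N (left out, the last holds). Time passes only in rows, so rows that do not move let the fingers close. It gives the time, the measured TCP pose, the force, the opening and the grip force at its end, in the units of the state.
- readout.get_state(): the state, without advancing time (a new reading comes with each control period).
- eyes.get_image(name): name is "scene" or "top" or "wrist"; returns a dict with "img" (420x560x3 uint8, red, green, blue), "K" (3x3 intrinsics, pixels), "rvec" (rotation vector, rad) and "tvec" (3), from world to camera coordinates, as OpenCV has them. Camera axes: x right, y down, z forward; pixel columns grow to the right and rows downward; lengths in m; the calibration is good to about 2 mm. A picture is of the moment at which its call begins. There is no depth.
- order.close_job(): hands the job in; it is judged then, once.
The state is a dict: "t": time; "q": joint angles; "qvel": joint speeds; "joint_efforts": joint torques, N m; "position": TCP position; "tcp_rot": TCP orientation; "wrist_force": force on the tool from outside, world axes, zero at the start; "moment": the same for the moment, N m; "opening": finger opening in m; "finger_force": force on a finger pad.
Only numpy, scipy, OpenCV 4.12 (cv2) and the standard library are available. Lean on these libraries where they do the work, as an engineer would, in place of code of your own. Each camera call takes 0.05 s, during which the arm holds its last target. There are 200 camera calls.

## Working session

There is one attempt and no reset: what is moved stays moved. The work goes in short steps, Python scripts to look and compute and a tool call to move; the robot and the scene stay as the last step left them, time stands still between calls to the robot, and variables do not carry over. Pictures are saved under pics/ and viewed, at most 10 in all, crops included, and the job is handed in when it is done.

Besides the shell and the picture viewer there is one more tool, called as name(argument=value, ...), one argument or row to a line, values as JSON. play_rows: Moves the arm, as the interface text tells. Its arguments: {"type":"object","properties":{"plan":{"type":"string"},"squeeze":{"type":"number"}},"required":["plan"]}

```bash
mkdir -p pics; cat > h.py <<'E'
import numpy as np, cv2
from plant import readout, eyes, order
def snap(n,f):
    d=eyes.get_image(n); cv2.imwrite('pics/'+f,d['img'][:,:,::-1]); np.savez('pics/'+f[:-4]+'.npz',**d); return d
def ray(d,uv,z):
    K=d['K'];R=cv2.Rodrigues(np.array(d['rvec']))[0];t=np.array(d['tvec']).ravel()
    c=-R.T@t; v=R.T@np.linalg.inv(K)@np.array([uv[0],uv[1],1.]); return c+v*(z-c[2])/v[2]
def proj(d,P):
    return cv2.projectPoints(np.array(P,float).reshape(-1,3),np.array(d['rvec']),np.array(d['tvec']),np.array(d['K']),None)[0].reshape(-1,2)
E
python3 - <<'E'
from h import *
for n in ['top','scene']:
    d=snap(n,n+'1.png'); print(n,d['K'].tolist() if hasattr(d['K'],'tolist') else d['K'],d['rvec'],d['tvec'])
s=readout.get_state(); print(s)
E
```

```text
top [[380.9455219063993, 0.0, 280.8104386547175], [0.0, 380.9455219063993, 212.68244976086345], [0.0, 0.0, 1.0]] [ 2.13333948 -2.18199046  0.057929  ] [0.01897551 0.61893936 0.82521387]
scene [[409.8080361804151, 0.0, 278.1898327037771], [0.0, 409.8080361804151, 210.9652736049442], [0.0, 0.0, 1.0]] [ 1.99574963  1.00832723 -0.55479828] [-0.36421731 -0.22480185  1.60226659]
{'t': 0.1, 'q': array([-1.26491121,  0.46938462, -0.04858257,  1.5335656 ,  0.02409824,
        1.14100874, -0.08229255]), 'qvel': array([-0.00173543, -0.00370539, -0.00142021,  0.00033353, -0.00117843,
        0.00125935, -0.00023553]), 'joint_efforts': array([ 8.92383414e-04, -5.09168172e+01, -8.13307520e-02, -2.36828220e+01,
       -6.15548808e-02,  3.44380201e-02,  4.99159728e-05]), 'position': array([0.22160654, 0.6370415 , 0.235592  ]), 'tcp_rot': array([-1.15704432e-04,  1.66599777e-01,  9.86024199e-01, -8.82882904e-04]), 'wrist_force': array([1.00443049, 0.54740342, 0.00700138]), 'moment': array([-0.03121951,  0.0765733 , -0.00059393]), 'finger_force': 0.0, 'opening': 0.08700049628057821}
```

View pics/top1.png

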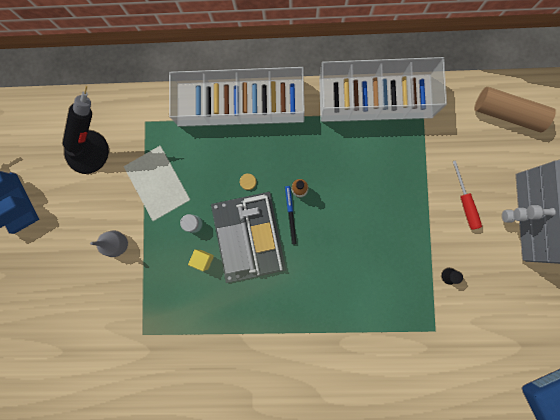

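View pics/scene1.png

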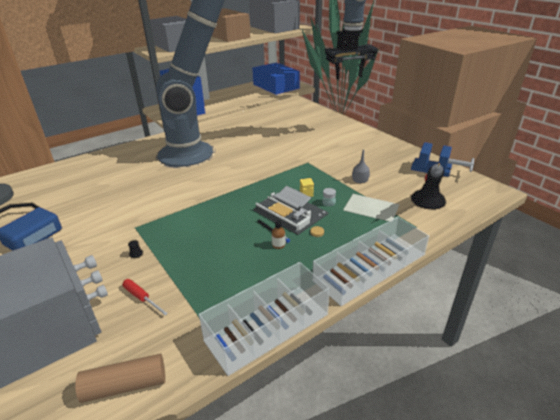

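```bash
python3 - <<'E'
from h import *
im=cv2.imread('pics/top1.png')[165:300,165:325]
cv2.imwrite('pics/c1.png',cv2.resize(im,None,fx=5,fy=4.4444 if 0 else 4.4,interpolation=cv2.INTER_CUBIC) if 0 else cv2.resize(im,(711,600),interpolation=cv2.INTER_CUBIC))
E
```

```text
(no output)
```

View pics/c1.png

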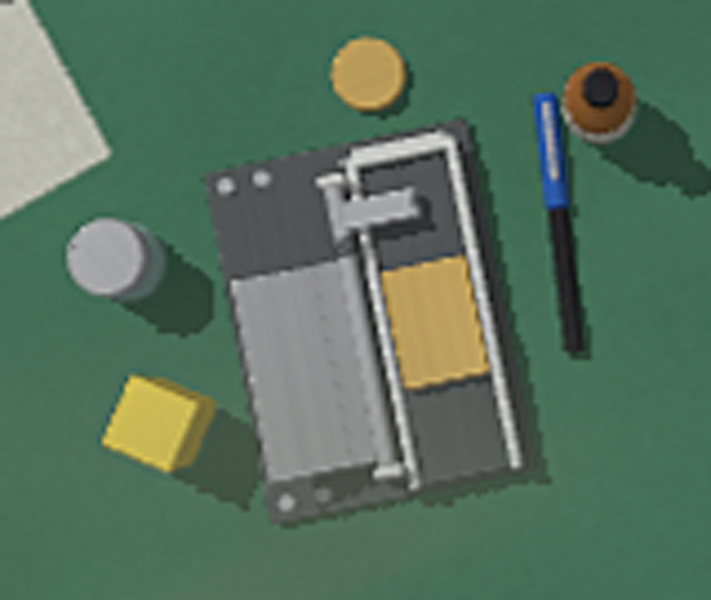

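```bash
cat > fx.py <<'E'
from h import *
from scipy.optimize import least_squares
from scipy.spatial.transform import Rotation as Ro
d=dict(np.load('pics/top1.npz'))
c=np.array([[207,177],[270,523],[517,467],[414,487],[446,135]],float)/4.4444+165
P=np.array([[56,68,8],[-130,68,8],[-125,-62,25],[-125,-10,25],[46,-60,26]])/1e3
def F(p,P):
    P=np.atleast_2d(P); R=Ro.from_euler('z',p[2]).as_matrix(); return P@R.T+[p[0],p[1],0]
E
python3 - <<'E'
from fx import *
r=least_squares(lambda p:(proj(d,F(p,P[:4]))-c[:4]).ravel(),[.55,.1,.15])
p=r.x; print(p,np.rad2deg(p[2]),r.fun.round(2).reshape(-1,2).tolist()); np.save('fix.npy',p)
def inv(u,v,z):
    q=ray(d,np.array([u,v])/4.4444+165,z); R=Ro.from_euler('z',p[2]).as_matrix(); return (R.T@(q-[p[0],p[1],0])).round(4)
for n,u,v,z in [('stopR',446,135,.026),('cFR',467,256,.028),('cFL',383,271,.028),('cRR',490,372,.028),('cRL',407,389,.028),('noseend',415,205,.03),('plateTL',232,282,.04),('plateBL',270,480,.04),('ear',388,470,.036)]: print(n,inv(u,v,z))
s=readout.get_state(); q=s['tcp_rot']; Rt=Ro.from_quat(np.r_[q[1:],q[0]]).as_matrix()
print(Rt.round(3).tolist())
tgt=F(p,[[-.097,0,0]])[0]; tgt[2]=.237
print('target',tgt,'delta tool',Rt.T@(tgt-s['position'])/.04, s['position'])
E
```

```text
[0.60319818 0.08993674 0.18005863] 10.316599768724435 [[-0.56, -1.25], [0.19, 0.71], [0.05, 0.16], [0.29, 0.32]]
stopR [ 0.0463 -0.06    0.026 ]
cFR [-0.0164 -0.0584  0.028 ]
cFL [-0.0153 -0.0154  0.028 ]
cRR [-0.0757 -0.0583  0.028 ]
cRL [-0.0757 -0.0158  0.028 ]
noseend [ 0.014  -0.0379  0.03  ]
plateTL [-0.0063  0.0584  0.04  ]
plateBL [-0.106  0.058  0.04 ]
ear [-0.1129  0.0003  0.036 ]
[[-0.944, 0.329, -0.001], [0.329, 0.944, -0.002], [-0.0, -0.002, -1.0]]
target [0.50776636 0.07256528 0.237     ] delta tool [-11.39324042 -10.97818826  -0.01491078] [0.22160654 0.6370415  0.235592  ]
```

play_rows(
  plan="-0.85 -0.82 0 0 0 0 88;-0.85 -0.82 0 0 0 0 88;-0.85 -0.82 0 0 0 0 88;-0.85 -0.82 0 0 0 0 88;-0.85 -0.82 0 0 0 0 88;-0.85 -0.82 0 0 0 0 88;-0.85 -0.82 0 0 0 0 88;-0.85 -0.82 0 0 0 0 88;-0.85 -0.82 0 0 0 0 88;-0.85 -0.82 0 0 0 0 88;-0.85 -0.82 0 0 0 0 88;-0.85 -0.82 0 0 0 0 88",
  squeeze=10,
)

```text
t: 1.3
position: [0.4781, 0.1299, 0.2365]
tcp_rot: [-0.0, 0.167, 0.986, 0.0]
wrist_force: [0.7, 0.4, 0.2]
opening: 0.0569
finger_force: 0.0
```

play_rows(
  plan="-0.8 -0.8 0 0 0 0 88;0 0 0.5 0 0 -0.98 88;0 0 0.5 0 0 -0.98 88;0 0 0.5 0 0 -0.98 88;0 0 0.5 0 0 -0.98 88;0 0 0 0 0 -0.98 88;0 0 0 0 0 0 88;0 0 0 0 0 0 88",
)

```text
t: 2.1
position: [0.4976, 0.091, 0.1566]
tcp_rot: [0.0, -0.088, 0.996, 0.0]
wrist_force: [0.0, -0.4, -0.9]
opening: 0.0572
finger_force: 0.0
```

```bash
cat >> fx.py <<'E'
def where(tx=-.093,ty=0.,tz=.12):
    p=np.load('fix.npy'); s=readout.get_state(); q=s['tcp_rot']; Rt=Ro.from_quat(np.r_[q[1:],q[0]]).as_matrix()
    Rf=Ro.from_euler('z',p[2]).as_matrix()
    print('t',s['t'],'fix mm',(1e3*Rf.T@(s['position']-[p[0],p[1],0])).round(2),'open',s['opening'],'wfF',(Rf.T@s['wrist_force']).round(2),'ff',s['finger_force'])
    print('delta units',(Rt.T@(F(p,[[tx,ty,tz]])[0]-s['position'])/.04).round(3))
    Rd=Rf@np.array([[-1,0,0],[0,1,0],[0,0,-1.]]); print('turn units',(np.rad2deg(Ro.from_matrix(Rt.T@Rd).as_rotvec())/6).round(3))
E
python3 - <<'E'
from fx import *
where()
snap('wrist','w1.png')
E
```

```text
t 2.1 fix mm [-103.7    19.93  156.6 ] open 0.057153755610056665 wfF [-0.07 -0.41 -0.89] ff 0.0
delta units [-0.269 -0.497  0.915]
turn units [ 0.002  0.002 -0.039]
```

View pics/w1.png

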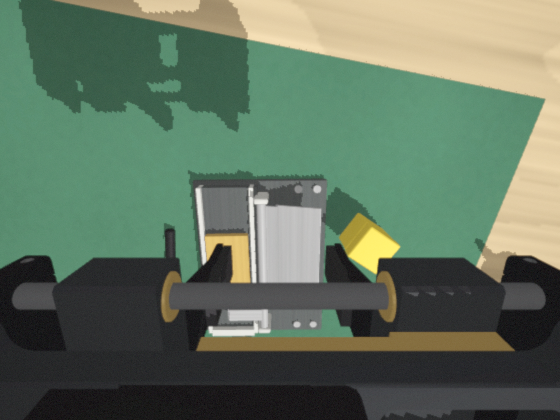

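play_rows(
  plan="-0.27 -0.5 0.4 0 0 -0.04 88;0 0 0.5 0 0 0 88;0 0 0 0 0 0 88;0 0 0 0 0 0 88",
)

```text
t: 2.55
position: [0.5116, 0.0736, 0.1209]
tcp_rot: [-0.0, -0.091, 0.996, 0.0]
wrist_force: [-0.2, 0.2, 0.7]
opening: 0.057
finger_force: 0.0
```

```bash
python3 - <<'E'
from fx import *
p=np.load('fix.npy')
w=dict(np.load('pics/w1.npz'))
print('w1 pred', proj(w,F(p,np.array([[-130,-72,8],[-130,68,8],[-125,-62,25],[-125,-10,25],[-75.7,-36,28]])/1e3)).round(1).tolist())
where()
d2=snap('wrist','w2.png')
print('w2 pred', proj(d2,F(p,np.array([[-130,-72,8],[-130,68,8],[-125,-62,25],[-125,-10,25],[-75.7,-36,28]])/1e3)).round(1).tolist())
E
```

```text
w1 pred [[189.5, 178.1], [325.3, 177.6], [195.1, 186.2], [248.2, 186.0], [224.0, 234.2]]
t 2.55 fix mm [-93.01   0.31 120.88] open 0.05697354768723206 wfF [-0.12  0.21  0.67] ff 0.0
delta units [-0.    -0.008  0.022]
turn units [ 0.002 -0.001  0.021]
w2 pred [[198.8, 173.0], [353.9, 173.4], [205.7, 182.2], [266.8, 182.3], [238.0, 237.5]]
```

View pics/w2.png

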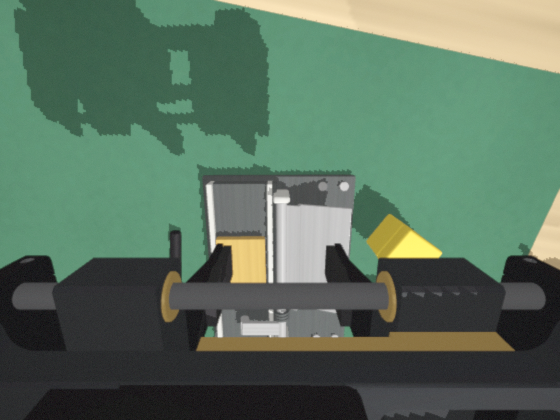

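play_rows(
  plan="0 0 0.5 0 0 0 88;0 0 0.5 0 0 0 88;0 0 0.4 0 0 0 88;0 0 0.15 0 0 0 88;0 0 0 0 0 0 88;0 0 0 0 0 0 88;0 0 0 0 0 0 88",
)

```text
t: 3.3
position: [0.5124, 0.0735, 0.0596]
tcp_rot: [0.001, -0.091, 0.996, 0.0]
wrist_force: [-1.0, 0.9, -0.4]
opening: 0.057
finger_force: 0.0
```

play_rows(
  plan="0 0 0.1 0 0 0 88;0 0 0.1 0 0 0 88;0 0 0.1 0 0 0 88;0 0 0.1 0 0 0 88;0 0 0.08 0 0 0 88;0 0 0 0 0 0 88;0 0 0 0 0 0 88;0 0 0 0 0 0 88",
)

```text
t: 4.1
position: [0.5118, 0.0732, 0.0395]
tcp_rot: [0.0, -0.091, 0.996, 0.0]
wrist_force: [-1.0, -0.9, 3.5]
opening: 0.0566
finger_force: 2.0
```

```bash
python3 - <<'E'
from fx import *
where(tz=.0365)
d2=snap('wrist','w3.png'); d3=snap('top','t3.png')
a=cv2.resize(d3['img'][165:300,165:325],(474,400),interpolation=cv2.INTER_CUBIC)[:,:,::-1]
b=cv2.resize(d2['img'][150:350,180:380],(400,400),interpolation=cv2.INTER_CUBIC)[:,:,::-1]
cv2.imwrite('pics/m3.png',np.hstack([a,b])[:, :800])
E
```

```text
t 4.1 fix mm [-9.294e+01 -8.000e-02  3.950e+01] open 0.056638763424244544 wfF [-1.16 -0.7   3.54] ff 1.9799330607565935
delta units [0.002 0.002 0.075]
turn units [0.001 0.002 0.022]
```

View pics/m3.png

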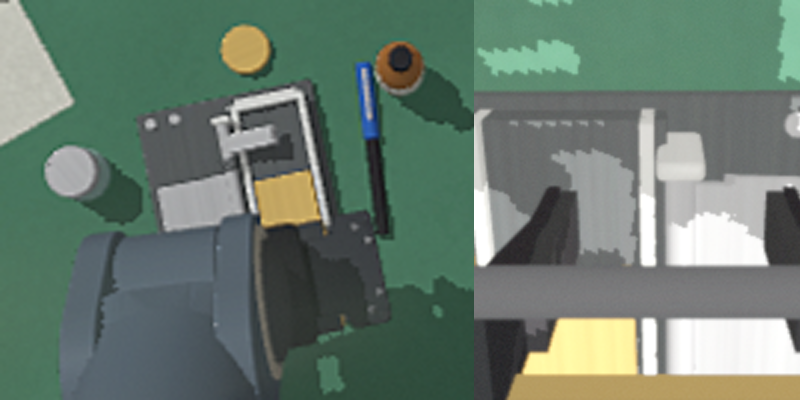

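play_rows(
  plan="0 0 0.07 0 0 0 88;0 0 0 0 0 0 88;0 0 0 0 0 0 88;-0.1 0 0 0 0 0 88;-0.1 0 0 0 0 0 88;-0.1 0 0 0 0 0 88;-0.1 0 0 0 0 0 88;0 0 0 0 0 0 88;0 0 0 0 0 0 88",
)

```text
t: 5.1
position: [0.5254, 0.0759, 0.0361]
tcp_rot: [-0.002, -0.091, 0.996, -0.0]
wrist_force: [-4.0, -0.8, 5.8]
opening: 0.057
finger_force: 3.1
```

```bash
python3 - <<'E'
from fx import *
where(tx=-.0295,tz=.0365)
E
```

```text
t 5.1 fix mm [-79.07   0.11  36.11] open 0.05704671548153661 wfF [-4.08 -0.03  5.8 ] ff 3.092782348394394
delta units [-1.239 -0.006 -0.015]
turn units [ 0.002 -0.042  0.027]
```

play_rows(
  plan="-0.1 0 0 0 0 0 88;-0.1 0 0 0 0 0 88;-0.1 0 0 0 0 0 88;-0.1 0 0 0 0 0 88;-0.1 0 0 0 0 0 88;-0.1 0 0 0 0 0 88;0 0 0 0 0 0 88;0 0 0 0 0 0 88",
)

```text
t: 5.9
position: [0.5491, 0.0803, 0.0361]
tcp_rot: [-0.002, -0.091, 0.996, -0.0]
wrist_force: [-3.7, -1.4, 5.0]
opening: 0.057
finger_force: 3.1
```

```bash
python3 - <<'E'
from fx import *
where(tx=-.0295,tz=.0365)
d3=snap('top','t4.png')
cv2.imwrite('pics/t4c.png',cv2.resize(d3['img'][165:300,165:325],(711,600),interpolation=cv2.INTER_CUBIC)[:,:,::-1])
E
```

```text
t 5.9 fix mm [-54.99   0.19  36.13] open 0.057012037858925925 wfF [-3.89 -0.71  5.04] ff 3.1327569717541337
delta units [-0.637 -0.006 -0.012]
turn units [ 0.003 -0.041  0.027]
```

View pics/t4c.png

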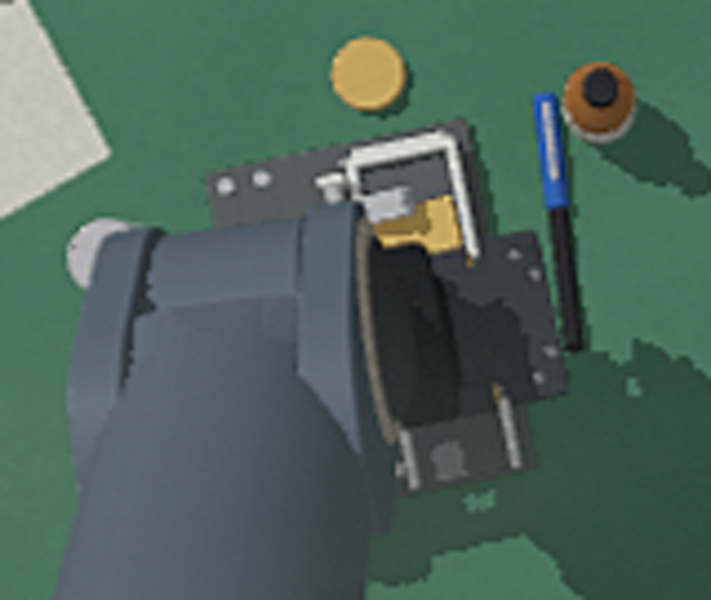

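The coupon's front edge, near (453,196), is passing under the raised nose, about 25 mm short of the stop. I'll keep pushing, then creep.

play_rows(
  plan="-0.1 0 0 0 0 0 88;-0.1 0 0 0 0 0 88;-0.1 0 0 0 0 0 88;-0.1 0 0 0 0 0 88;-0.1 0 0 0 0 0 88;-0.05 0 0 0 0 0 88;0 0 0 0 0 0 88;0 0 0 0 0 0 88",
)

```text
t: 6.75
position: [0.5704, 0.0842, 0.0361]
tcp_rot: [-0.002, -0.091, 0.996, -0.0]
wrist_force: [-3.3, -2.2, 5.6]
opening: 0.057
finger_force: 3.3
```

play_rows(
  plan="-0.04 0 0 0 0 0 88;-0.04 0 0 0 0 0 88;0 0 0 0 0 0 88;0 0 0 0 0 0 88",
)

```text
t: 7.15
position: [0.5733, 0.0847, 0.036]
tcp_rot: [-0.003, -0.091, 0.996, -0.0]
wrist_force: [-4.7, -2.1, 6.4]
opening: 0.0568
finger_force: 3.4
```

play_rows(
  plan="-0.02 0 0 0 0 0 88;0 0 0 0 0 0 88;0 0 0 0 0 0 88",
)

```text
t: 7.45
position: [0.5735, 0.0847, 0.036]
tcp_rot: [-0.003, -0.091, 0.996, -0.0]
wrist_force: [-5.9, -0.4, 8.0]
opening: 0.0567
finger_force: 4.0
```

```bash
python3 - <<'E'
from fx import *
where(tx=-.0295,tz=.0365)
E
```

```text
t 7.45 fix mm [-30.17   0.2   35.98] open 0.056713110700148596 wfF [-5.92  0.65  7.95] ff 3.9950505271553993
delta units [-0.017 -0.005 -0.013]
turn units [ 0.003 -0.065  0.025]
```

play_rows(
  plan="-0.03 0 0 0 0 0 88;0 0 0 0 0 0 88;0 0 0 0 0 0 88",
)

```text
t: 7.75
position: [0.5737, 0.0847, 0.0359]
tcp_rot: [-0.004, -0.091, 0.996, -0.0]
wrist_force: [-8.4, -1.1, 8.1]
opening: 0.0568
finger_force: 5.1
```

play_rows(
  plan="-0.03 0 0 0 0 0 88;0 0 0 0 0 0 88;0 0 0 0 0 0 88",
)

```text
t: 8.05
position: [0.5739, 0.0847, 0.0358]
tcp_rot: [-0.006, -0.091, 0.996, -0.0]
wrist_force: [-10.6, -2.3, 10.8]
opening: 0.0571
finger_force: 6.1
```

```bash
python3 - <<'E'
from fx import *
where(tx=-.0295,tz=.0365)
d3=snap('top','t5.png')
cv2.imwrite('pics/t5c.png',cv2.resize(d3['img'][185:245,225:305],(800,600),interpolation=cv2.INTER_CUBIC)[:,:,::-1])
E
```

```text
t 8.05 fix mm [-29.79   0.13  35.76] open 0.05711540959910591 wfF [-10.86  -0.36  10.82] ff 6.059515565430047
delta units [-0.007 -0.003 -0.019]
turn units [ 0.006 -0.108  0.018]
```

View pics/t5c.png

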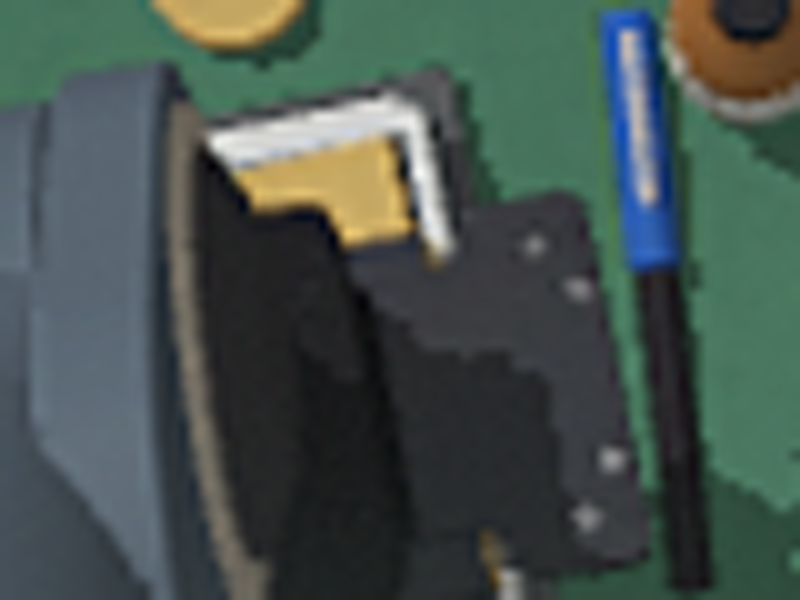

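The coupon sits flush against the stop, and the push is now stiff. I'll back the lane finger off with the clip still held down, then raise it slowly.

play_rows(
  plan="0.05 0 0 0 0 0 88;0.05 0 0 0 0 0 88;0.05 0 0 0 0 0 88;0 0 0 0 0 0 88;0 0 0 0 0 0 88",
)

```text
t: 8.6
position: [0.5735, 0.085, 0.037]
tcp_rot: [0.001, -0.091, 0.996, 0.0]
wrist_force: [-1.5, 0.4, 5.1]
opening: 0.0569
finger_force: 3.3
```

play_rows(
  plan="0 0 -0.06 0 0 0 88;0 0 -0.06 0 0 0 88;0 0 -0.06 0 0 0 88;0 0 -0.06 0 0 0 88;0 0 -0.06 0 0 0 88;0 0 -0.1 0 0 0 88;0 0 -0.1 0 0 0 88;0 0 -0.2 0 0 0 88;0 0 -0.4 0 0 0 88;0 0 -0.5 0 0 0 88;0 0 -0.8 0 0 0 88;0 0 -1 0 0 0 88",
)

```text
t: 9.8
position: [0.5719, 0.0844, 0.173]
tcp_rot: [-0.001, -0.091, 0.996, -0.0]
wrist_force: [0.1, 0.7, 0.4]
opening: 0.0573
finger_force: 0.0
```

play_rows(
  plan="1 0 -0.5 0 0 0 88;1 0.5 0 0 0 0 88;0 1 0 0 0 0 88;0 1 0 0 0 0 88;0 1 0 0 0 0 88;0 1 0 0 0 0 88;0 1 0 0 0 0 88;0 1 0 0 0 0 88;0 0 0 0 0 0 88",
)

```text
t: 10.7
position: [0.4447, 0.3324, 0.1932]
tcp_rot: [0.0, -0.096, 0.995, 0.002]
wrist_force: [-0.8, -0.2, -0.0]
opening: 0.0569
finger_force: 0.0
```

```bash
python3 - <<'E'
from fx import *
where()
d3=snap('top','t6.png')
cv2.imwrite('pics/t6c.png',cv2.resize(d3['img'][165:300,165:325],(711,600),interpolation=cv2.INTER_CUBIC)[:,:,::-1])
E
```

```text
t 10.7 fix mm [-112.51  266.93  193.2 ] open 0.056866848371309196 wfF [-0.78 -0.05 -0.  ] ff 0.0
delta units [-0.408 -6.686  1.803]
turn units [0.039 0.006 0.113]
```

View pics/t6c.png

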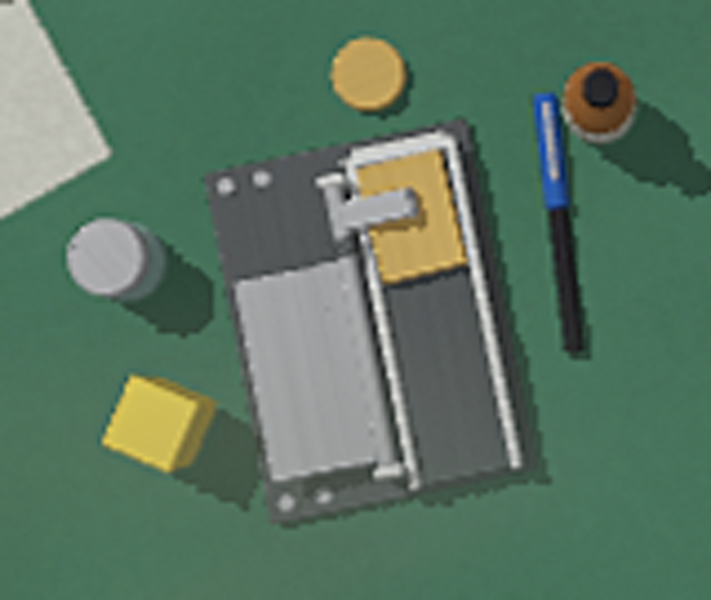

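```bash
python3 - <<'E'
from fx import *
p=np.load('fix.npy'); d=dict(np.load('pics/t6.npz')); R=Ro.from_euler('z',p[2]).as_matrix()
for a in [(385,284),(467,264),(358,165),(442,148)]: print((1e3*R.T@(ray(d,np.array(a)/4.4444+165,.028)-[p[0],p[1],0])).round(1))
E
```

```text
[-21.9 -15.1  28. ]
[-20.4 -57.6  28. ]
[ 40.1 -13.3  28. ]
[ 39.9 -56.8  28. ]
```

```bash
python3 -c "
from plant import order; print(order.close_job())"
```

```text
the job is handed in; nothing more can be done
None
```

The coupon is home against the stop with the clip's nose down on it, the arm is clear and the other items look undisturbed in the last picture; I handed the job in at about 11 s, and no verdict came back.

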